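# Seat the power supply on its locating pins

## Robot

A 6-joint arm with a two-finger parallel gripper is mounted at the origin on the work surface. World frame = base frame: x ahead of the robot, y to its left, z up, the work surface at z = 0. Lengths are in m, angles in rad, forces in N, time in s.
With the tool pointing down it reaches from about 0.25 to 0.725 m from the base axis. Payload 4 kg.
Tool frame: the origin (TCP) lies at the very end of the fingers, on their centre line; the grasp point (between the pads) lies 19 mm behind it; z points along the fingers, y is the line along which they close (so a half turn about z gives the same grasp; the last joint's range is limited). The gripper opens to 85 mm and grips with 20 to 120 N. Pads are 22 mm wide; open, the fingers measure 114 mm over their backs; the gripper's body (76 mm by 85 mm) begins 54 mm behind the grasp point. The pads swing forward as they close: fully open they stand 13 mm farther back than shut.
Start: joints at [1.126, 0.241, 0.005, 1.335, 0, 1.571], TCP at [0.215, 0.451, 0.207] pointing down, gripper open.
Joint ranges: [-2.72, 2.72], [-1.05, 1.87], [-1.09, 1.28], [-1.99, 2.15], [-1.42, 1.44], [-3.14, 3.14]. Speed limits (rad/s): [2.79, 2.79, 3.14, 3.14, 3.14, 3.14].

## Interface

Orientations are given as a unit quaternion [x, y, z, w].
In Python, from workcell import bot, vision, workorder, boxes_of gives the robot as it stands.
- The arm moves only by the tool send_rows, never from a script. Its argument "motion" is text: rows parted by semicolons, each of 5 numbers parted by spaces: the closure, from -1 (fully open) to 1 (shut), so that 0 is half open, then the shift along the tool's x, y, z in cm, then the turn about the tool's z in rad. In form: claw x y z twist; .... A call has 1 to 5 rows; each row is the pose to reach, as a shift and turn from the pose commanded when the call began, along the tool's axes at that moment; what a row does not reach only later rows make up. A row lasts 1/10 s, in which the tool goes at most 50 mm and 8.59 degrees, less where a joint would pass 70% of its speed; a pose out of reach is approached as far as the arm can. A call with a gripper value outside its range is refused whole. The fingers move at their own pace and stop on an object; the grip force is fixed at half the most. Time passes only in rows, so rows that repeat a pose let the fingers close. It gives the time, the measured TCP pose, the force, the opening and the grip force at its end, in the units of the state.
- bot.get_obs(): the state, without advancing time (a new reading comes with each control period).
- vision.camera(name): name is "side" or "top"; returns the picture (480x640x3 uint8, red, green, blue); there is no depth.
- vision.camera_model(name): a dict with "fov_y" (degrees; the focal length in pixels is half the picture's height over the tangent of half this angle, whatever the lens; pixels are square), "cx", "cy" (the principal point, pixels), "world_from_camera" (4x4, takes a point from camera to world coordinates). Camera axes: x right, y down, z forward; pixel columns grow to the right and rows downward; lengths in m; the calibration is good to about 2 mm. A picture is of the moment at which its call begins. camera_model takes no time and is no camera call.
- workorder.job_done(): hands the job in; it is judged then, once.
Trained networks look in the newest picture that a camera, given by its name, has taken for a name from the list of things; names that differ only in an ending like _2 or _b are one class to them, and where a whole thing is asked for, a point or a joint stands for the part that bears it (a point fixed in the world has none). Each returns a list of dicts, best first, with "conf" (0 to 1); they miss things now and then, are a little off and sometimes report something else, mostly with a low value. They report only what shows in the picture. A call takes as long as a camera call. They do not tell look-alikes from the thing itself.
- boxes_of(camera, target): "rect" ([centre column, centre row, width, height] in pixels, round what is visible of it).
The state is a dict: "clock": time; "joint_pos": joint angles; "joint_vel": joint speeds; "tau": joint torques, N m; "eef_pos": TCP position; "tool_rot": TCP orientation; "ft_force": force on the tool from outside, world axes, zero at the start; "ft_torque": the same for the moment, N m; "grip_width": finger opening in m; "grasp_force": force on a finger pad.
Only numpy, scipy, OpenCV 4.12 (cv2) and the standard library are available. Lean on these libraries where they do the work, as an engineer would, in place of code of your own. Each camera call takes 0.05 s, during which the arm holds its last target. There are 200 camera calls.

## Task

Take the power supply unit off the sloped rack and mount it in the black chassis: set it down over the three locating pins so that its lugs lie fully home and level on the stand-offs, the two-hole lug on the pair of pins, and let go. Lower it into place, do not drop it, and leave all the other things where they are.

Things in the scene. Friction and masses are not known exactly. Their poses are not given: they have to be found in the camera images.
- psu: Power supply unit: sheet-metal box with slots in its lid, 108 long (x) x 56 wide (y) x 42 mm high, a flat mounting lug at each end; about 0.45 kg, balanced near its middle. Origin: centre of the underside; z from underside to lid. Grip it across its 56 mm width. At the start it lies on the sloped rack, lid outwards, its +x end uphill, z leaning 30 degrees from vertical (towards the rack's -x).
- lug_pair (a point): Point on the unit midway between the two holes of its wide lug, level with the underside, at psu (67, 0, 0) mm. The lug is 56 wide, 27 long, 4 mm thick; its square holes are 12 mm wide, at psu y = +16 and -16 mm.
- lug_single (a point): Centre of the one square hole (12 mm wide) in the unit's narrow lug, level with the underside, at psu (-67, 0, 0) mm. The lug is 34 wide, 27 long, 4 mm thick.
- rack: Fixed sloped feed rack of grey sheet: a plate 172 long x 110 mm wide whose top rises at 30 degrees towards the rack's +x and is 66 mm above the table at its middle, 110 mm at its upper edge. A lip 12 mm high closes the lower edge; nothing stands at the sides or above. Origin: on the table under the plate's middle; z up.
- chassis: Fixed black plastic tray 250 (x) x 230 (y) mm, walls 50 high and 4 thick, floor 5 mm above the table, black posts 49 mm high in the corners. Inside, three metal stand-offs for the unit; along its -y wall (y below -50 mm) a circuit module, top 25 mm above the table, and the loose heatsink. Origin: on the table under its centre; z up.
- seat (a point): Where the psu's origin must come, psu x along seat x, z up: at chassis (0, 26, 15) mm, axes of the chassis. The shoulders of the three stand-offs (18 mm across) are level with it; a steel pin of 8 mm diameter rises 14 mm from each, its top 4 mm tapered. When seated the lugs lie on the shoulders; 59 mm stay free beside the unit to the +y wall, over 45 mm on the -y side.
- pins_pair (a point): Point midway between the two pins for the wide lug, at shoulder height, at seat (67, 0, 0) mm; the pins stand at seat y = +16 and -16 mm.
- pin_single (a point): The lone pin for the narrow lug, on its axis at shoulder height, at seat (-67, 0, 0) mm.
- heatsink: finned aluminium block 80 x 40 x 26 mm, loose on the floor of the chassis beside the pins; bystander, leave it. Origin: centre of its underside
- jar: clear screw jar with a black cap, diameter 56, height 60 mm; bystander. Origin: centre of its underside
- bottle: white bottle, diameter 48, height 130 mm; bystander. Origin: centre of its underside
- driver: black electric screwdriver lying along its y axis, 230 mm long (100 mm behind its origin, 130 mm ahead to the bit), 42 mm thick; bystander. Origin: centre of its underside
- tape: roll of yellow tape lying flat, diameter 100, height 45 mm; bystander. Origin: centre of its underside
- fan: black square fan 80 x 80 x 25 mm lying flat; bystander. Origin: centre of its underside
Not all that is in view belongs to the job. What is shaped like the psu but blue or green is not meant.

How it is judged:
By the outcome, as a careful person would: the job done as asked, in the order asked, and still so for the second after the job is handed in, with the robot touching nothing.
It also fails if it takes over 45 s, if anything falls off the work surface, if the arm or the gripper's body presses on something with over 40 N, if the wrist force passes 120 N, or if a joint passes its speed limit or range.

## Working session

There is one attempt and no reset: what is moved stays moved. The work goes in short steps, Python scripts to look and compute and a tool call to move; the robot and the scene stay as the last step left them, time stands still between calls to the robot, and variables do not carry over. Pictures are saved under pics/ and viewed, at most 10 in all, crops included, and the job is handed in when it is done.

Besides the shell and the picture viewer there is one more tool, called after "Request:" by a JSON object that holds its "name" and its "arguments", one argument or row to a line. send_rows: Moves the arm, as the interface text tells. Its arguments: {"type":"object","properties":{"motion":{"type":"string"}},"required":["motion"]}

```bash
ls; mkdir -p pics; python3 - <<'E'
from workcell import bot, vision, workorder, boxes_of
import cv2,numpy as np
for c in("side","top"):
    im=vision.camera(c); cv2.imwrite(f"pics/{c}0.png",im[:,:,::-1])
    m=vision.camera_model(c); print(c,m["fov_y"],m["cx"],m["cy"],np.round(m["world_from_camera"],4).tolist(), [k for k in m])
    for t in("psu","chassis","rack","lug_pair","heatsink"):
        print(t,[(np.round(d["rect"],1).tolist(),round(d["conf"],2)) for d in boxes_of(c,t)])
o=bot.get_obs();print({k:np.round(v,3).tolist() for k,v in o.items()})
E
```

```text
pics
side 55.70251645802881 314.0082561363932 234.40710086525834 [[0.8254, -0.3074, 0.4735, 0.1001], [-0.5644, -0.4296, 0.7049, -0.7452], [-0.0132, -0.8491, -0.5281, 0.5923], [0.0, 0.0, 0.0, 1.0]] ['fov_y', 'cx', 'cy', 'world_from_camera']
psu [([262.6, 363.1, 85.1, 77.1], 0.95), ([375.3, 285.9, 70.4, 75.8], 0.92), ([292.9, 460.0, 108.4, 39.6], 0.83)]
chassis [([251.2, 205.5, 112.9, 73.4], 0.67)]
rack [([371.0, 292.9, 99.7, 102.4], 0.86)]
lug_pair [([291.4, 460.3, 111.1, 39.4], 0.89), ([439.9, 385.3, 97.0, 93.2], 0.79), ([261.6, 361.7, 87.3, 73.0], 0.77), ([373.0, 287.2, 65.3, 74.6], 0.68)]
heatsink [([238.3, 214.6, 37.7, 9.2], 0.5)]
top 55.41164280636698 328.94108010001486 236.32636417442114 [[-0.0243, -0.9799, 0.1978, 0.284], [-0.9996, 0.0261, 0.0068, -0.1003], [-0.0119, -0.1976, -0.9802, 1.3459], [0.0, 0.0, 0.0, 1.0]] ['fov_y', 'cx', 'cy', 'world_from_camera']
psu [([460.2, 337.8, 21.4, 53.7], 0.91), ([447.9, 240.1, 53.8, 18.8], 0.85), ([384.4, 314.2, 55.9, 29.3], 0.85), ([387.0, 225.7, 26.0, 53.8], 0.78)]
chassis [([211.5, 235.4, 99.6, 97.4], 0.76)]
rack [([381.0, 227.1, 43.7, 68.1], 0.81)]
lug_pair [([384.4, 313.2, 54.4, 33.6], 0.92), ([385.8, 227.9, 29.6, 54.3], 0.91), ([447.9, 237.7, 58.8, 23.3], 0.9), ([457.6, 336.9, 21.3, 62.4], 0.66), ([211.8, 237.2, 100.2, 94.1], 0.59)]
heatsink [([235.6, 256.1, 20.6, 27.3], 0.87)]
{'clock': 0.6, 'joint_pos': [1.126, 0.241, 0.005, 1.335, 0.0, 1.571], 'joint_vel': [0.002, -0.001, 0.002, -0.001, 0.0, 0.0], 'tau': [-0.0, -37.198, 25.257, 0.001, -0.0, 0.0], 'eef_pos': [0.215, 0.451, 0.207], 'tool_rot': [0.221, 0.975, 0.0, -0.0], 'ft_force': [-0.542, 0.653, 0.836], 'ft_torque': [-0.038, -0.035, -0.026], 'grasp_force': 0.0, 'grip_width': 0.085}
```

View pics/side0.png

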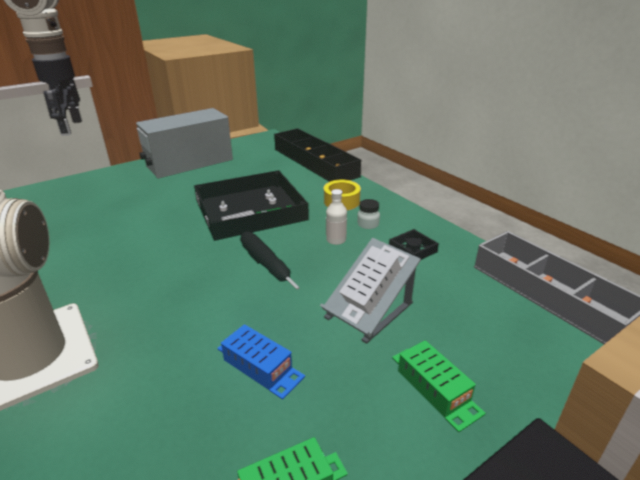

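View pics/top0.png

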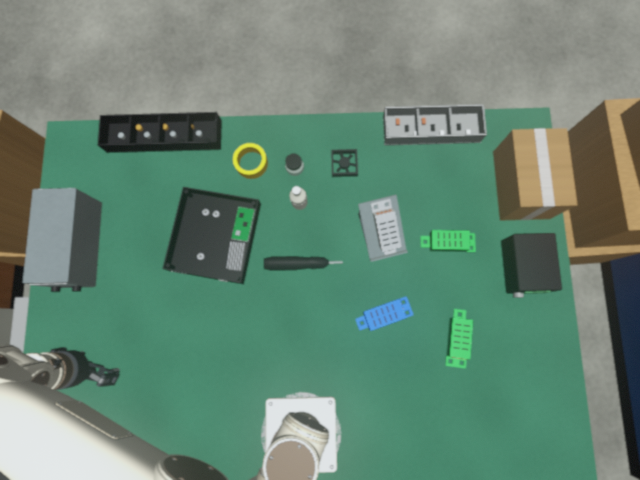

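Grey unit on the rack is the target (top ≈(385,228), side ≈(372,285)); blue/green ones are decoys. The chassis is at top ≈(212,236), with two pins at (206..216,212) and a single pin at (200,256). Next, zoomed crops.

```bash
python3 - <<'E'
import cv2,numpy as np
def crop(im,x0,x1,y0,y1,k):return cv2.resize(im[y0:y1,x0:x1],None,fx=k,fy=k,interpolation=cv2.INTER_CUBIC)
t=cv2.imread("pics/top0.png");s=cv2.imread("pics/side0.png")
def comp(a,b,f):
    o=np.zeros((max(a.shape[0],b.shape[0]),a.shape[1]+b.shape[1],3),np.uint8)
    o[:a.shape[0],:a.shape[1]]=a;o[:b.shape[0],a.shape[1]:]=b;print(o.shape);cv2.imwrite(f,o)
comp(crop(t,160,265,180,290,5),crop(t,350,415,190,265,4),"pics/tz.png")
comp(crop(s,190,310,170,240,4),crop(s,320,420,235,345,3),"pics/sz.png")
E
```

```text
(550, 785, 3)
(330, 780, 3)
```

View pics/tz.png

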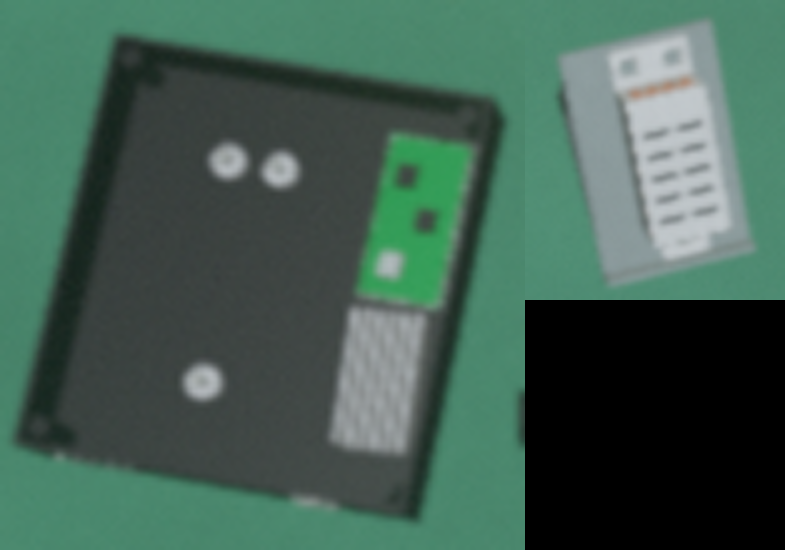

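View pics/sz.png

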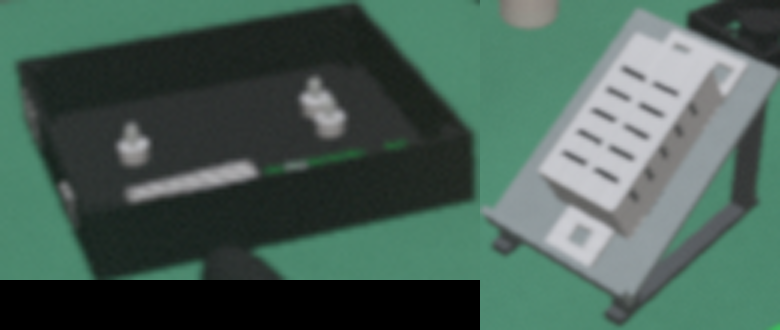

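The crops show the stand-offs clearly, the pair near (206,212)/(216,214) and the single at (200,256) in top. They also show the unit's lug holes and lid corners. I'll fit both poses from these pixels.

```bash
cat > h.py <<'E'
import cv2,numpy as np,json
from workcell import vision
from scipy.optimize import least_squares
from scipy.spatial.transform import Rotation as R
M={c:vision.camera_model(c) for c in("side","top")}
def proj(c,P):
    m=M[c];f=240/np.tan(np.radians(m["fov_y"]/2));T=np.linalg.inv(m["world_from_camera"])
    q=np.atleast_2d(P)@T[:3,:3].T+T[:3,3];return np.c_[m["cx"]+f*q[:,0]/q[:,2],m["cy"]+f*q[:,1]/q[:,2]]
def fit(obs,x0,tilt,bias=True,loss="soft_l1"):
    # obs: (cam, local mm, px);  x=[x,y,z,yaw]; z leans towards local -x by tilt
    def pts(x,c):
        L=np.array([o[1] for o in obs if o[0]==c])/1000
        return proj(c,(R.from_euler("z",x[3])*R.from_euler("y",-tilt)).apply(L)+x[:3])
    r=lambda x:np.concatenate([(pts(x,c)-np.array([o[2] for o in obs if o[0]==c])).ravel() for c in("side","top") if any(o[0]==c for o in obs)])
    s=least_squares(r,x0,loss=loss,x_scale=[.01,.01,.01,.05]);return s.x,r(s.x).reshape(-1,2)
E
python3 - <<'E'
from h import *
def px(u,v,k,x0,y0):return [(u+.5)/k-.5+x0,(v+.5)/k-.5+y0]
t=lambda u,v:px(u,v,5,160,180); t2=lambda u,v:px(u-525,v,4,350,190)
s=lambda u,v:px(u,v,4,190,170); s2=lambda u,v:px(u-480,v,3,320,235)
# refine stand-off blobs in top
im=cv2.imread("pics/top0.png").astype(float).mean(2)
def blob(p):
    x,y=np.round(p).astype(int);w=im[y-6:y+7,x-5:x+6]-95;w=np.clip(w,0,80)
    yy,xx=np.mgrid[y-6:y+7,x-5:x+6];k=np.hypot(xx-p[0],yy-p[1])<5.2;w=w*k
    return [(w*xx).sum()/w.sum(),(w*yy).sum()/w.sum()]
for p in((228,161),(280,170),(202,382)):print(t(*p),blob(t(*p)))
obs=[("top",[67,16,0],t(228,161)),("top",[67,-16,0],t(280,170)),("top",[-67,0,0],t(202,382)),
 ("side",[67,16,0],s(316,98)),("side",[67,-16,0],s(331,117)),("side",[-67,0,0],s(134,144)),
 ("side",[67,16,14],s(314,78)),("side",[-67,0,14],s(130,123))]
x,r=fit(obs,[.45,.2,.015,-.2],0);print("seat",x.round(4));print(r.round(2).tolist())
obs=[("top",[67,16,4],t2(628,67)),("top",[67,-16,4],t2(672,56)),
 ("side",[67,-16,3],s2(720,73)),("side",[67,16,4],s2(682,48)),("side",[-67,0,3],s2(582,236)),
 ("side",[54,28,42],s2(640,37)),("side",[54,-28,42],s2(718,68)),("side",[-54,28,42],s2(541,170)),("side",[-54,-28,42],s2(620,192)),
 ("top",[-54,28,42],t2(652,241)),("top",[-54,-28,42],t2(731,228))]
for z in(.066,):
    x,r=fit(obs,[.45,-.25,z,.2],np.pi/6);print("psu",x.round(4));print(r.round(2).tolist())
E
```

```text
[205.2, 211.8] [np.float64(205.28737077395922), np.float64(211.9168762224085)]
[215.6, 213.6] [np.float64(215.68218103098363), np.float64(213.59207143823568)]
[200.0, 256.0] [np.float64(200.1817626953125), np.float64(256.00964355468744)]
seat [ 0.5684  0.2784  0.014  -0.2072]
[[0.14, -0.31], [-0.09, -0.28], [0.05, -0.24], [0.31, 0.22], [0.43, 0.41], [-0.02, 0.29], [-0.11, 0.33], [-0.16, 0.26]]
psu [ 0.5671 -0.2517  0.0633  0.2211]
[[1.34, 0.02], [-0.15, 1.71], [0.83, -0.3], [0.09, -1.98], [-0.68, -0.9], [0.2, 0.0], [-1.34, 6.44], [-0.18, -0.14], [-0.21, -0.1], [0.38, 1.09], [-0.22, -0.45]]
```

```bash
cat >> h.py <<'E'
def goto(x,y,z,yaw):
    """print tool-frame shift (cm) and twist; yaw = heading of unit x (tool y = unit +y)"""
    from workcell import bot
    o=bot.get_obs();r=R.from_quat(o["tool_rot"]);ty=r.apply([0,1,0]);cur=np.arctan2(ty[1],ty[0])-np.pi/2
    d=r.inv().apply(np.array([x,y,z])-o["eef_pos"])*100
    print("t",round(o["clock"],2),"shift",d.round(2),"twist",round(-((yaw-cur+np.pi/2)%np.pi-np.pi/2),3),"tcp",np.round(o["eef_pos"],4),"F",np.round(o["ft_force"],1),"w",o["grip_width"])
E
python3 -c "
from h import *
goto(.5622,-.2528,.19,.221)"
```

```text
t 0.6 shift [-61.63 -48.63   1.65] twist -0.666 tcp [0.2151 0.4514 0.2065] F [-0.5  0.7  0.8] w 0.08508422764065872
```

Request:
{"name": "send_rows", "arguments": {
  "motion": "-1 -61.6 -48.6 -3 -0.666; -1 -61.6 -48.6 -3 -0.666; -1 -61.6 -48.6 -3 -0.666; -1 -61.6 -48.6 -3 -0.666; -1 -61.6 -48.6 -3 -0.666"
}}

```text
clock: 1.1
eef_pos: [0.3151, 0.2513, 0.2155]
tool_rot: [-0.105, 0.994, 0.0, 0.0]
ft_force: [1.0, 0.3, -1.0]
grip_width: 0.0854
grasp_force: 0.0
```

```bash
python3 -c "
from h import *
goto(.5622,-.2528,.19,.221)"
```

```text
t 1.1 shift [-13.6  -54.46   2.54] twist -0.01 tcp [0.3151 0.2513 0.2155] F [ 1.   0.3 -1. ] w 0.08539952964568731
```

Request:
{"name": "send_rows", "arguments": {
  "motion": "-1 -13 -52 1 0; -1 -13 -52 1 0; -1 -13 -52 1 0; -1 -13 -52 1 0; -1 -13 -52 1 0"
}}

```text
clock: 1.6
eef_pos: [0.424, 0.0256, 0.2109]
tool_rot: [-0.102, 0.995, 0.0, 0.001]
ft_force: [1.0, 1.5, 0.8]
grip_width: 0.0852
grasp_force: 0.0
```

```bash
python3 -c "
from h import *
goto(.5622,-.2528,.19,.221)"
```

```text
t 1.6 shift [ -7.85 -30.07   2.1 ] twist -0.016 tcp [0.424  0.0256 0.2109] F [1.  1.5 0.8] w 0.08524465579361795
```

Request:
{"name": "send_rows", "arguments": {
  "motion": "-1 -7 -28 2 -0.01; -1 -7 -28 2 -0.01; -1 -7 -28 2 -0.01; -1 -7 -28 2 -0.01; -1 -7 -28 2 -0.01"
}}

```text
clock: 2.1
eef_pos: [0.5326, -0.1991, 0.1932]
tool_rot: [-0.107, 0.994, -0.0, 0.0]
ft_force: [1.5, -0.0, 0.2]
grip_width: 0.0857
grasp_force: 0.0
```

Request:
{"name": "send_rows", "arguments": {
  "motion": "-1 0 0 0 0; -1 0 0 0 0"
}}

```text
clock: 2.3
eef_pos: [0.5316, -0.1979, 0.1921]
tool_rot: [-0.106, 0.994, 0.001, -0.001]
ft_force: [-0.5, 0.2, -0.2]
grip_width: 0.0856
grasp_force: 0.0
```

```bash
python3 -c "
from h import *
goto(.5622,-.2528,.12,.221)
for c in('side','top'): cv2.imwrite(f'pics/{c}1.png',vision.camera(c)[:,:,::-1])
s=cv2.imread('pics/side1.png')[160:345,270:450]
t=cv2.imread('pics/top1.png')[180:280,340:430]
o=np.zeros((555,800,3),np.uint8);o[:555,:540]=cv2.resize(s,(540,555),interpolation=2);o[:288,540:799]=cv2.resize(t,(259,288),interpolation=2);cv2.imwrite('pics/c1.png',o)"
```

```text
t 2.3 shift [-1.84 -6.02  7.2 ] twist -0.008 tcp [ 0.5316 -0.1979  0.1921] F [-0.5  0.2 -0.2] w 0.08559774518067798
```

View pics/c1.png

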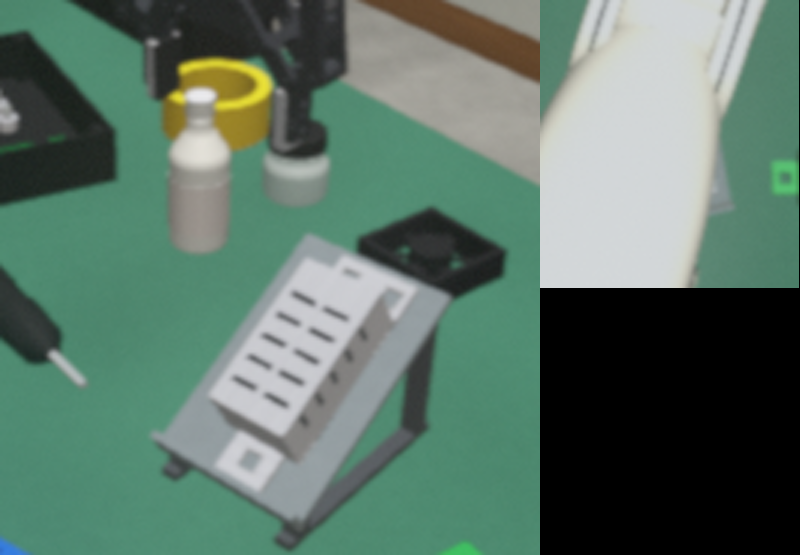

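The side view shows the open fingers above and left of the unit at ~(170..300,90) in the crop, with the unit undisturbed. The top view is hidden by the arm. Moving over the unit and partly down.

Request:
{"name": "send_rows", "arguments": {
  "motion": "-1 -1.84 -6.02 0 -0.008; -1 -1.84 -6.02 0 -0.008; -1 -1.84 -6.02 5 -0.008; -1 -1.84 -6.02 5 -0.008; -1 -1.84 -6.02 5 -0.008"
}}

```text
clock: 2.9
eef_pos: [0.5618, -0.2501, 0.1433]
tool_rot: [-0.112, 0.994, 0.001, -0.001]
ft_force: [-0.4, -0.4, 0.1]
grip_width: 0.0853
grasp_force: 0.0
```

```bash
python3 -c "
from h import *
goto(.5622,-.2528,.067,.221)
for c in('side',): cv2.imwrite(f'pics/{c}2.png',vision.camera(c)[:,:,::-1])
s=cv2.imread('pics/side2.png')[200:345,300:450]
cv2.imwrite('pics/c2.png',cv2.resize(s,(600,580),interpolation=2))"
```

```text
t 2.9 shift [ 0.01 -0.29  7.63] twist 0.004 tcp [ 0.5618 -0.2501  0.1433] F [-0.4 -0.4  0.1] w 0.0853466921608205
```

View pics/c2.png

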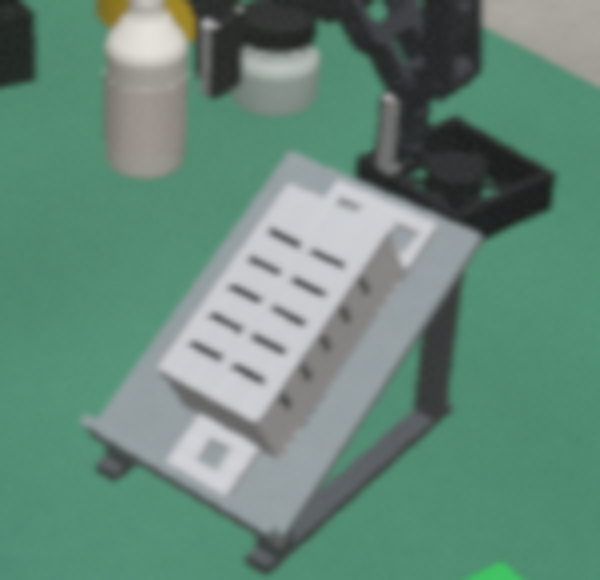

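The fingers straddle the unit symmetrically, with tips at crop (210,90) and (390,168). I'll check the projection.

```bash
python3 -c "
from h import *
from workcell import bot
o=bot.get_obs();r=R.from_quat(o['tool_rot'])
for y in(-.0425,.0425): print((proj('side',o['eef_pos']+r.apply([0,y,-.013]))-[300,200])*4)
"
```

```text
[[386.48618373 204.89572502]]
[[228.588845   135.22111152]]
```

Request:
{"name": "send_rows", "arguments": {
  "motion": "-1 0 -0.3 4.5 0; -1 0 -0.3 4.5 0; -1 0 -0.3 4.5 0"
}}

```text
clock: 3.25
eef_pos: [0.5642, -0.2545, 0.1003]
tool_rot: [-0.112, 0.994, -0.0, 0.001]
ft_force: [1.1, -0.5, 0.7]
grip_width: 0.0854
grasp_force: 0.0
```

```bash
python3 -c "
from h import *
from workcell import bot
cv2.imwrite(f'pics/side3.png',vision.camera('side')[:,:,::-1])
goto(.5622,-.2528,.067,.221)
o=bot.get_obs();r=R.from_quat(o['tool_rot'])
s=cv2.imread('pics/side3.png')[200:345,300:450]
s=cv2.resize(s,(600,580),interpolation=2)
for y in(-.0425,.0425):
  for x in(-.011,.011):
    p=(proj('side',o['eef_pos']+r.apply([x,y,-.013]))[0]-[300,200])*4;print(p.round());cv2.circle(s,tuple(int(v) for v in p),3,(0,0,255),-1)
cv2.imwrite('pics/c3.png',s)"
```

```text
t 3.3 shift [0.24 0.29 3.42] twist 0.003 tcp [ 0.5651 -0.255   0.1012] F [ 0.8 -0.  -0. ] w 0.08522979552333405
[401. 280.]
[373. 303.]
[248. 209.]
[218. 229.]
```

View pics/c3.png

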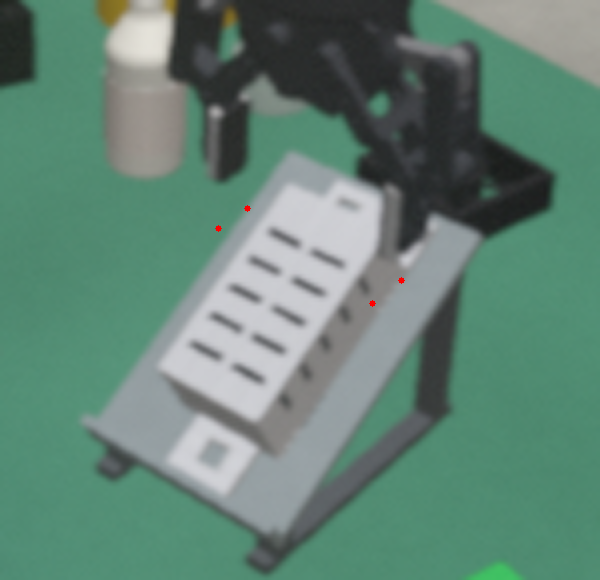

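The fingers sit about 25 mm higher in the image than the projected tips (red dots), and they straddle the unit laterally. I'll correct sideways by 3 mm, go down in steps and watch the force.

Request:
{"name": "send_rows", "arguments": {
  "motion": "-1 0.24 0.29 1.5 0; -1 0.24 0.29 3 0; -1 0.24 0.29 4 0; -1 0.24 0.29 4 0"
}}

```text
clock: 3.7
eef_pos: [0.5607, -0.2524, 0.0587]
tool_rot: [-0.112, 0.994, -0.0, 0.0]
ft_force: [0.5, 0.2, -0.3]
grip_width: 0.0852
grasp_force: 0.0
```

```bash
python3 -c "
from h import *
cv2.imwrite(f'pics/side4.png',vision.camera('side')[:,:,::-1])
goto(.5622,-.2528,.067,.221)
s=cv2.imread('pics/side4.png')[200:345,300:450]
s=cv2.resize(s,(600,580),interpolation=2)
cv2.imwrite('pics/c4.png',s)"
```

```text
t 3.75 shift [-0.11 -0.04 -0.78] twist 0.002 tcp [ 0.561  -0.2527  0.0592] F [ 0.4 -0.4 -0.8] w 0.08552806789535716
```

View pics/c4.png

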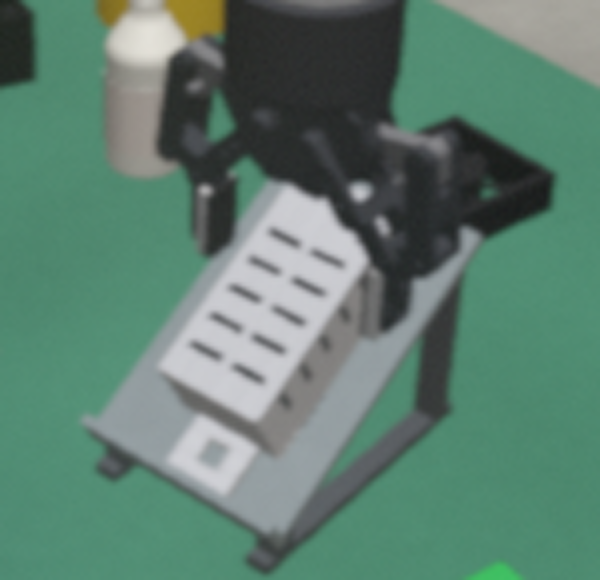

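The side view shows the pads beside the unit with no contact, but the pad position looks about 2 cm uphill of plan. I'll check robot-to-camera consistency with the start pictures.

```bash
python3 -c "
from h import *
r=R.from_quat([.221,.975,0,0]);p=np.array([.2151,.4514,.2065])
o=np.zeros((520,800,3),np.uint8)
for c,(x0,y0,w,h),ox in(('side',(20,40,80,100),0),('top',(60,330,80,100),400)):
  s=cv2.resize(cv2.imread(f'pics/{c}0.png')[y0:y0+h,x0:x0+w],None,fx=5,fy=5,interpolation=2)
  for q,col in(([0,-.0425,-.013],(0,0,255)),([0,.0425,-.013],(0,0,255)),([0,0,0],(0,255,0)),([0,0,-.09],(255,0,0))):
    z=proj(c,p+r.apply(q))[0];print(c,q,z.round(1));cv2.circle(s,tuple(int(v) for v in (z-[x0,y0]+.5)*5),3,col,-1)
  o[:500,ox:ox+400]=s
cv2.imwrite('pics/c5.png',o)"
```

```text
side [0, -0.0425, -0.013] [ 70. 144.]
side [0, 0.0425, -0.013] [ 80.1 132. ]
side [0, 0, 0] [ 76.8 142.9]
side [0, 0, -0.09] [ 65.6 105.9]
top [0, -0.0425, -0.013] [120.3 371. ]
top [0, 0.0425, -0.013] [ 89.5 356. ]
top [0, 0, 0] [107.5 363.1]
top [0, 0, -0.09] [ 87.9 366.1]
```

View pics/c5.png

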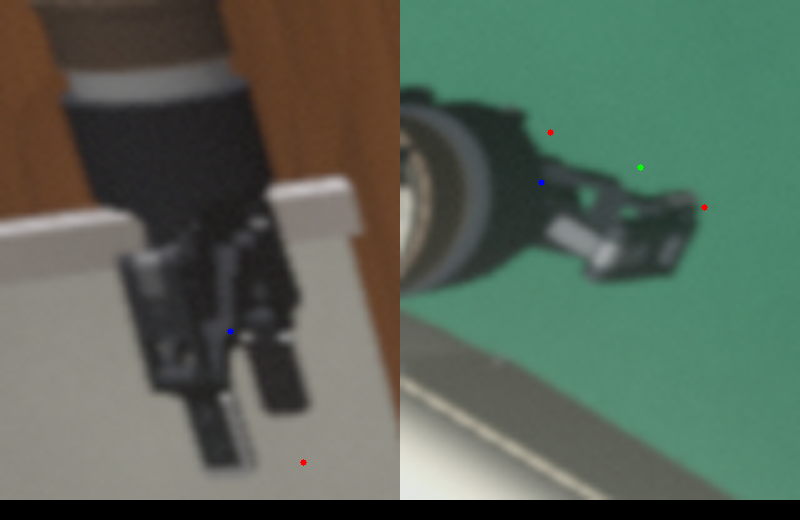

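Start pictures: finger A's knuckle lower edge is at side crop (190,390) and top crop (688,235). I'll triangulate that point and test the model overlay on the current view numerically.

```bash
python3 -c "
from h import *
r=R.from_quat([.221,.975,0,0]);p=np.array([.2151,.4514,.2065])
def tri(a,b):
  f=lambda X:np.r_[proj('side',X)[0]-a,proj('top',X)[0]-b]
  s=least_squares(f,[.2,.4,.2],x_scale=.01);return s.x,f(s.x)
for a,b in(((57.5,117.5),(117,376.5)),((57.5,117.5),(115,378)),((60,117.5),(117,374))):
  X,e=tri(a,b);print(X.round(3),e.round(1),'tool mm',(r.inv().apply(X-p)*1e3).round(1))
print('psu corners c4 px')
P=np.array([.5671,-.2517,.0633]);Q=R.from_euler('z',.2211)*R.from_euler('y',-np.pi/6)
for q in([54,-28,0],[-54,-28,0],[54,-28,42],[-54,-28,42],[54,28,42],[-54,28,42],[-67,0,2]):
  print(q,((proj('side',P+Q.apply(np.array(q)/1e3))[0]-[300,200])*4).round())
"
```

```text
[0.188 0.387 0.291] [ 1.  -0.1 -0.1  1. ] tool mm [ -3.5 -69.2 -84.1]
[0.187 0.392 0.289] [ 0.1 -0.  -0.   0.1] tool mm [ -0.3 -65.4 -82.8]
[0.194 0.388 0.289] [ 1.1 -0.2 -0.1  1.1] tool mm [ -7.7 -66.2 -82.9]
psu corners c4 px
[54, -28, 0] [412. 271.]
[-54, -28, 0] [285. 460.]
[54, -28, 42] [393. 226.]
[-54, -28, 42] [260. 420.]
[54, 28, 42] [292. 180.]
[-54, 28, 42] [161. 365.]
[-67, 0, 2] [219. 453.]
```

Triangulation puts the finger laterally true, with the open tips about 38 mm behind the reported TCP. That means going ~18 mm lower, carefully.

Request:
{"name": "send_rows", "arguments": {
  "motion": "-1 0 0 0.2 0; -1 0 0 0.4 0; -1 0 0 0.4 0"
}}

```text
clock: 4.05
eef_pos: [0.5606, -0.2526, 0.0545]
tool_rot: [-0.111, 0.994, -0.0, 0.0]
ft_force: [-0.2, 1.1, -0.1]
grip_width: 0.0855
grasp_force: 0.0
```

Request:
{"name": "send_rows", "arguments": {
  "motion": "-1 0 0 0.2 0; -1 0 0 0.4 0; -1 0 0 0.4 0"
}}

```text
clock: 4.35
eef_pos: [0.5602, -0.2524, 0.0498]
tool_rot: [-0.111, 0.994, 0.0, -0.0]
ft_force: [0.3, 0.3, 0.0]
grip_width: 0.0855
grasp_force: 0.0
```

Request:
{"name": "send_rows", "arguments": {
  "motion": "-1 0 0 0.2 0; -1 0 0 0.4 0; -1 0 0 0.4 0"
}}

```text
clock: 4.65
eef_pos: [0.5601, -0.2524, 0.0458]
tool_rot: [-0.111, 0.994, 0.0, -0.0]
ft_force: [0.2, 0.1, -0.1]
grip_width: 0.0852
grasp_force: 0.0
```

```bash
python3 -c "
from h import *
cv2.imwrite(f'pics/side6.png',vision.camera('side')[:,:,::-1])
goto(.5622,-.2528,.041,.221)
s=cv2.imread('pics/side6.png')[220:340,325:445]
s=cv2.resize(s,(600,600),interpolation=2)
cv2.imwrite('pics/c6.png',s)"
```

```text
t 4.7 shift [-0.18 -0.08  0.5 ] twist 0.002 tcp [ 0.5602 -0.2524  0.046 ] F [ 0.4 -0.  -0.2] w 0.08544914438725468
```

View pics/c6.png

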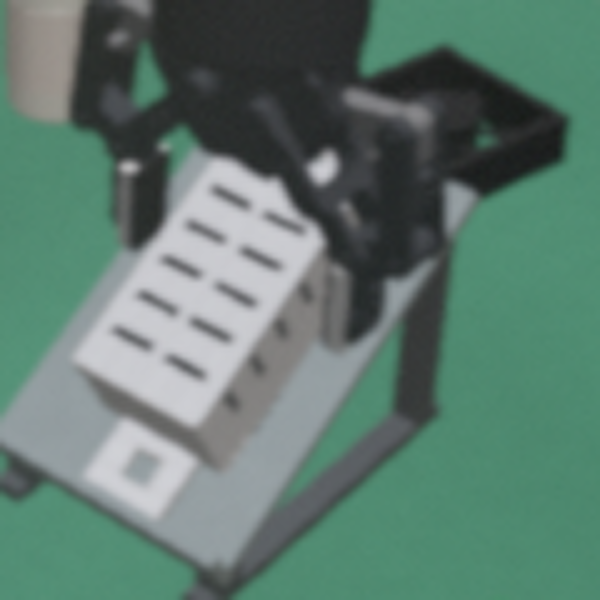

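The view shows both pads beside the unit, the right tip ~(335,350) still 1–2 cm above the plate and no contact. I'll go 3 mm lower and close.

Request:
{"name": "send_rows", "arguments": {
  "motion": "-1 -0.2 0 0.3 0; 1 -0.2 0 0.3 0; 1 -0.2 0 0.3 0; 1 -0.2 0 0.3 0; 1 -0.2 0 0.3 0"
}}

```text
clock: 5.2
eef_pos: [0.5625, -0.2523, 0.0434]
tool_rot: [-0.111, 0.994, -0.0, 0.0]
ft_force: [0.2, -0.5, 0.5]
grip_width: 0.0557
grasp_force: 63.4
```

Request:
{"name": "send_rows", "arguments": {
  "motion": "1 0 0 0 0; 1 0 0 0 0; 1 0 0 0 0"
}}

```text
clock: 5.5
eef_pos: [0.5625, -0.2523, 0.0434]
tool_rot: [-0.111, 0.994, -0.0, 0.0]
ft_force: [1.1, -0.4, 1.0]
grip_width: 0.0555
grasp_force: 63.4
```

Request:
{"name": "send_rows", "arguments": {
  "motion": "1 0 0 -3 0; 1 0 0 -7 0; 1 0 0 -12 0; 1 0 0 -16 0; 1 0 0 -16 0"
}}

```text
clock: 6.0
eef_pos: [0.5655, -0.2531, 0.2099]
tool_rot: [-0.111, 0.994, -0.003, 0.005]
ft_force: [1.3, -0.4, -3.3]
grip_width: 0.0557
grasp_force: 63.9
```

```bash
python3 -c "
from h import *
for P in((.38,.1),(.30,.1),(.46,.1),(.38,.2),(.38,-.05),(.47,-.1),(.33,-.18)):print(P,proj('top',np.array([*P,.01])).round())
goto(.36,.0,.10,0)"
```

```text
(0.38, 0.1) [[265. 296.]]
(0.3, 0.1) [[265. 324.]]
(0.46, 0.1) [[265. 269.]]
(0.38, 0.2) [[230. 297.]]
(0.38, -0.05) [[316. 295.]]
(0.47, -0.1) [[333. 264.]]
(0.33, -0.18) [[362. 311.]]
t 6.0 shift [14.54 29.3  10.66] twist 0.223 tcp [ 0.5655 -0.2531  0.2099] F [ 1.3 -0.4 -3.3] w 0.05566567123930674
```

Request:
{"name": "send_rows", "arguments": {
  "motion": "1 15.8 31.2 0 0.223; 1 15.8 31.2 0 0.223; 1 15.8 31.2 0 0.223; 1 15.8 31.2 4 0.223; 1 15.8 31.2 8 0.223"
}}

```text
clock: 6.5
eef_pos: [0.4047, -0.0622, 0.1713]
tool_rot: [-0.0, 1.0, 0.001, 0.0]
ft_force: [1.2, 1.1, -3.3]
grip_width: 0.0557
grasp_force: 64.1
```

```bash
python3 -c "
from h import *
goto(.35,.02,.06,0)"
```

```text
t 6.5 shift [ 5.47  8.21 11.14] twist 0.0 tcp [ 0.4047 -0.0622  0.1713] F [ 1.2  1.1 -3.3] w 0.05571033101193299
```

Request:
{"name": "send_rows", "arguments": {
  "motion": "1 5.5 8.2 5 0; 1 5.5 8.2 5 0; 1 5.5 8.2 8 0; 1 5.5 8.2 11 0; 1 5.5 8.2 11 0"
}}

```text
clock: 7.0
eef_pos: [0.3453, 0.0184, 0.0582]
tool_rot: [-0.001, 1.0, -0.0, -0.006]
ft_force: [-1.8, 0.1, -3.5]
grip_width: 0.0556
grasp_force: 64.0
```

Request:
{"name": "send_rows", "arguments": {
  "motion": "1 0 0 0.8 0; 1 0 0 1.6 0; 1 0 0 2.4 0; 1 0 0 2.4 0"
}}

```text
clock: 7.4
eef_pos: [0.3512, 0.0178, 0.0378]
tool_rot: [0.0, 1.0, -0.0, -0.0]
ft_force: [-0.6, 0.5, -3.6]
grip_width: 0.0554
grasp_force: 64.3
```

Request:
{"name": "send_rows", "arguments": {
  "motion": "1 0 0 0.5 0; 1 0 0 1 0; 1 0 0 1.5 0; 1 0 0 1.5 0"
}}

```text
clock: 7.8
eef_pos: [0.3508, 0.018, 0.0227]
tool_rot: [-0.0, 1.0, -0.0, -0.001]
ft_force: [0.2, 0.3, -3.6]
grip_width: 0.0553
grasp_force: 64.3
```

```bash
python3 -c "
from h import *
goto(.35,.02,-.024,0)"
```

```text
t 7.8 shift [0.07 0.2  4.67] twist 0.0 tcp [0.3508 0.018  0.0227] F [ 0.2  0.3 -3.6] w 0.05525969560780617
```

Request:
{"name": "send_rows", "arguments": {
  "motion": "1 0 0 0.4 0; 1 0 0 0.8 0; 1 0 0 0.8 0"
}}

```text
clock: 8.1
eef_pos: [0.3534, 0.0181, 0.0159]
tool_rot: [-0.0, 1.0, -0.0, 0.002]
ft_force: [1.1, -0.4, 2.6]
grip_width: 0.0556
grasp_force: 65.7
```

Request:
{"name": "send_rows", "arguments": {
  "motion": "1 0 0 0.3 0; 1 0 0 0.6 0; 1 0 0 0.6 0"
}}

```text
clock: 8.4
eef_pos: [0.3572, 0.0181, 0.0115]
tool_rot: [-0.0, 1.0, -0.0, 0.005]
ft_force: [4.9, -0.3, 9.1]
grip_width: 0.0555
grasp_force: 66.8
```

Request:
{"name": "send_rows", "arguments": {
  "motion": "1 0 0 0.4 0; 1 0 0 0.8 0; 1 0 0 0.8 0"
}}

```text
clock: 8.7
eef_pos: [0.3618, 0.0182, 0.0048]
tool_rot: [-0.0, 1.0, -0.0, 0.009]
ft_force: [10.1, -1.2, 8.9]
grip_width: 0.0555
grasp_force: 66.9
```

Request:
{"name": "send_rows", "arguments": {
  "motion": "1 0 0 0.4 0; 1 0 0 0.8 0; 1 0 0 0.8 0"
}}

```text
clock: 9.0
eef_pos: [0.3618, 0.0185, -0.0032]
tool_rot: [-0.0, 1.0, 0.0, 0.009]
ft_force: [9.6, -0.2, 10.2]
grip_width: 0.0553
grasp_force: 66.9
```

Request:
{"name": "send_rows", "arguments": {
  "motion": "1 0 0 0.4 0; 1 0 0 0.8 0; 1 0 0 1.0 0; 1 0 0 1.0 0"
}}

```text
clock: 9.4
eef_pos: [0.3591, 0.0184, -0.0142]
tool_rot: [-0.0, 1.0, 0.0, 0.007]
ft_force: [7.8, 0.7, 7.4]
grip_width: 0.0559
grasp_force: 66.6
```

Request:
{"name": "send_rows", "arguments": {
  "motion": "1 0 0 0.3 0; 1 0 0 0.6 0; 1 0 0 0.6 0"
}}

```text
clock: 9.7
eef_pos: [0.3591, 0.0184, -0.0203]
tool_rot: [-0.0, 1.0, 0.0, 0.007]
ft_force: [8.0, -0.4, 8.0]
grip_width: 0.0555
grasp_force: 66.7
```

Request:
{"name": "send_rows", "arguments": {
  "motion": "1 0 0 0.3 0; 1 0 0 0.3 0"
}}

```text
clock: 9.9
eef_pos: [0.3581, 0.0184, -0.0237]
tool_rot: [-0.0, 1.0, 0.0, 0.006]
ft_force: [5.9, 0.3, 5.4]
grip_width: 0.0553
grasp_force: 66.4
```

Request:
{"name": "send_rows", "arguments": {
  "motion": "1 0 0 0.2 0; 1 0 0 0.2 0"
}}

```text
clock: 10.1
eef_pos: [0.3584, 0.0184, -0.0256]
tool_rot: [-0.0, 1.0, 0.0, 0.006]
ft_force: [7.3, -0.1, 5.9]
grip_width: 0.0557
grasp_force: 66.6
```

Request:
{"name": "send_rows", "arguments": {
  "motion": "1 0 0 0.2 0; 1 0 0 0.2 0"
}}

```text
clock: 10.3
eef_pos: [0.3585, 0.0184, -0.0273]
tool_rot: [-0.0, 1.0, 0.0, 0.006]
ft_force: [6.5, 0.1, 9.2]
grip_width: 0.0552
grasp_force: 66.7
```

Request:
{"name": "send_rows", "arguments": {
  "motion": "1 0 0 0.2 0; 1 0 0 0.2 0"
}}

```text
clock: 10.5
eef_pos: [0.3586, 0.0184, -0.0273]
tool_rot: [-0.0, 1.0, 0.0, 0.007]
ft_force: [-1.8, 0.0, 39.5]
grip_width: 0.0554
grasp_force: 69.9
```

Request:
{"name": "send_rows", "arguments": {
  "motion": "1 0 0 0.15 0; 1 0 0 0.15 0"
}}

```text
clock: 10.7
eef_pos: [0.3587, 0.0184, -0.0275]
tool_rot: [-0.0, 1.0, 0.0, 0.007]
ft_force: [-7.9, -1.3, 60.9]
grip_width: 0.0556
grasp_force: 72.2
```

Request:
{"name": "send_rows", "arguments": {
  "motion": "1 0 0 -0.3 0; 1 0 0 -0.3 0"
}}

```text
clock: 10.9
eef_pos: [0.3558, 0.0183, -0.0274]
tool_rot: [-0.0, 1.0, 0.0, 0.004]
ft_force: [-3.8, -0.6, 28.0]
grip_width: 0.0558
grasp_force: 68.7
```

Request:
{"name": "send_rows", "arguments": {
  "motion": "-1 0 0 0 0; -1 0 0 0 0; -1 0 0 0 0; -1 0 0 -0.3 0; -1 0 0 -2 0"
}}

```text
clock: 11.4
eef_pos: [0.3492, 0.018, -0.0113]
tool_rot: [-0.0, 1.0, -0.0, -0.002]
ft_force: [-0.2, -1.0, -0.2]
grip_width: 0.085
grasp_force: 0.0
```

Request:
{"name": "send_rows", "arguments": {
  "motion": "-1 0 0 -4 0; -1 0 0 -9 0; -1 0 0 -14 0; -1 2 5 -18 0; -1 5 10 -20 0"
}}

```text
clock: 11.9
eef_pos: [0.3158, 0.0961, 0.1819]
tool_rot: [0.002, 1.0, 0.001, 0.003]
ft_force: [0.8, 1.1, -0.3]
grip_width: 0.0853
grasp_force: 0.0
```

Request:
{"name": "send_rows", "arguments": {
  "motion": "-1 3 25 0 0; -1 3 25 0 0; -1 3 25 0 0; -1 3 25 0 0; -1 3 25 0 0"
}}

```text
clock: 12.4
eef_pos: [0.2832, 0.3456, 0.1788]
tool_rot: [-0.0, 1.0, -0.0, -0.0]
ft_force: [1.6, -0.3, 0.6]
grip_width: 0.0851
grasp_force: 0.0
```

```bash
python3 - <<'E'
from h import *
from workcell import boxes_of
for c in('side','top'):
    im=vision.camera(c);cv2.imwrite(f'pics/{c}7.png',im[:,:,::-1])
    p=proj(c,[.35,.02,.02])[0];print(c,p.round(),[(np.round(d['rect']),round(d['conf'],2)) for d in boxes_of(c,'psu')])
    hsv=cv2.cvtColor(im,cv2.COLOR_RGB2HSV);x,y=p.astype(int)
    m=((hsv[...,1]<60)&(hsv[...,2]>100)).astype(np.uint8)
    n,l,st,ce=cv2.connectedComponentsWithStats(m)
    for i in range(1,n):
        if 100<st[i,4]<8000 and np.hypot(*(ce[i]-p))<80:print(st[i],ce[i].round(1))
goto(.36,.02,.03,0)
E
```

```text
side [211. 272.] [(array([264., 364.,  87.,  74.]), 0.96), (array([438., 384.,  95.,  92.]), 0.84), (array([292., 459., 112.,  41.]), 0.69), (array([210., 278.,  82.,  47.]), 0.65)]
[222 210  32  10 139] [238.1 214.7]
[ 170  251   80   49 2085] [207.4 274.9]
top [292. 306.] [(array([212., 235., 100., 101.]), 0.71), (array([292., 308.,  22.,  57.]), 0.7), (array([461., 338.,  26.,  51.]), 0.69), (array([386., 315.,  54.,  29.]), 0.68), (array([447., 241.,  52.,  23.]), 0.61)]
[226 241  19  30 445] [235.3 255.5]
[ 282  280   21   58 1099] [292.2 306.9]
t 12.6 shift [ -7.6  -32.4   14.87] twist 0.003 tcp [0.2833 0.3441 0.1781] F [-0.6 -0.4  1. ] w 0.08562516885943461
```

```bash
cat > fitm.py <<'E'
from h import *
from scipy.optimize import minimize
K=4
def box(a,b,c,d,e,f):return np.array([[x,y,z] for x in(a,b) for y in(c,d) for z in(e,f)])/1e3
parts=[box(-54,54,-28,28,0,42),box(53,81,-28,28,0,4),box(-81,-53,-17,17,0,4)]
holes=[(67,16),(67,-16),(-67,0)]
def render(c,X,roi):
    x0,y0,x1,y1=roi;W=np.zeros(((y1-y0)*K,(x1-x0)*K),np.uint8)
    T=lambda P:R.from_euler('z',X[3]).apply(P)+X[:3]
    pp=lambda P:((proj(c,T(P))-[x0,y0]+.5)*K-.5)
    fill=lambda P,v:cv2.fillConvexPoly(W,np.round(cv2.convexHull(P.astype(np.float32))*16).astype(np.int32),v,shift=4)
    for b in parts[1:]:fill(pp(b),255)
    for h in holes:fill(pp(np.array([[h[0]+i,h[1]+j,4] for i in(-6,6) for j in(-6,6)])/1e3),0)
    fill(pp(parts[0]),255)
    return cv2.resize(W,None,fx=1/K,fy=1/K,interpolation=cv2.INTER_AREA)/255.
def soft(c,f,roi):
    x0,y0,x1,y1=roi;im=cv2.imread(f)[y0:y1,x0:x1].astype(float)
    g=im[...,2]/(im[...,1]+1)  # red/green: table low, unit ~1
    return np.clip((g-.62)/(.95-.62),0,1)
def run(views,x0,zfix):
    D=[(c,soft(c,f,roi),roi) for c,f,roi in views]
    cost=lambda p:sum(np.mean((cv2.GaussianBlur(render(c,[p[0]*.1,p[1]*.1,zfix,p[2]],roi),(0,0),.8)-cv2.GaussianBlur(S,(0,0),.5))**2)/max(S.mean(),.01) for c,S,roi in D)
    best=min((minimize(cost,[x0[0]*10,x0[1]*10,x0[2]+a],method='Nelder-Mead',options=dict(initial_simplex=np.array([[x0[0]*10+i,x0[1]*10+j,x0[2]+a+k] for i,j,k in((0,0,0),(.08,0,0),(0,.08,0),(0,0,.05))]),xatol=1e-4,fatol=1e-7)) for a in(-.05,.05)),key=lambda s:s.fun)
    p=best.x;return np.array([p[0]*.1,p[1]*.1,p[2]]),best.fun
E
python3 - <<'E'
from fitm import *
vt=('top','pics/top7.png',(272,270,312,348));vs=('side','pics/side7.png',(160,240,262,310))
im=cv2.imread('pics/top7.png').astype(float);g=im[...,2]/(im[...,1]+1);print('ratio table',g[300,275],'unit',g[300,290])
for v in([vt],[vs],[vt,vs]):
  for y in(0,np.pi):
    x,f=run(v,[.35,.02,y],0.);print([q[0] for q in v],y,x.round(4),round(f,4))
def px(u,v,k,x0,y0):return [(u+.5)/k-.5+x0,(v+.5)/k-.5+y0]
t=[([67,16,0],(205.25,211.87)),([67,-16,0],(215.65,213.6)),([-67,0,0],(200.1,256.0))]
s=[([67,16,0],px(316,98,4,190,170)),([67,-16,0],px(331,117,4,190,170)),([-67,0,0],px(134,144,4,190,170))]
def seat(obs):
    f=lambda p:np.concatenate([(proj(c,R.from_euler('z',p[2]).apply(np.array(l)/1e3)+[p[0],p[1],.015])[0]-q) for c,l,q in obs])
    r=least_squares(f,[.57,.28,-.2],x_scale=[.01,.01,.05]);return r.x.round(4),f(r.x).round(2)
T=[('top',*o) for o in t];S=[('side',*o) for o in s]
for o in(T,S,T+S):print('seat',*seat(o))
E
```

```text
ratio table 0.536 unit 0.9565217391304348
['top'] 0 [ 0.3456  0.0196 -0.0004] 0.0085
['top'] 3.141592653589793 [0.3475 0.0198 3.151 ] 0.0857
['side'] 0 [ 0.3436  0.019  -0.0011] 0.0716
['side'] 3.141592653589793 [0.344  0.0197 3.0911] 0.106
['top', 'side'] 0 [3.442e-01 1.950e-02 1.000e-04] 0.0845
['top', 'side'] 3.141592653589793 [0.346  0.0197 3.1207] 0.1978
seat [ 0.569   0.2775 -0.2034] [ 0.03 -0.05 -0.04  0.02  0.01  0.03]
seat [ 0.5667  0.2752 -0.2053] [ 0.13 -0.07 -0.07 -0.03 -0.06  0.08]
seat [ 0.5682  0.2772 -0.2037] [ 0.16  0.2   0.08  0.28  0.11  0.29  0.21 -0.48  0.02 -0.46  0.14 -0.34]
```

Request:
{"name": "send_rows", "arguments": {
  "motion": "-1 -6.2 -32.6 0 0.003; -1 -6.2 -32.6 0 0.003; -1 -6.2 -32.6 0 0.003; -1 -6.2 -32.6 0 0.003; -1 -6.2 -32.6 0 0.003"
}}

```text
clock: 13.1
eef_pos: [0.3299, 0.095, 0.179]
tool_rot: [0.002, 1.0, -0.0, 0.0]
ft_force: [1.5, 0.6, -0.1]
grip_width: 0.0852
grasp_force: 0.0
```

Request:
{"name": "send_rows", "arguments": {
  "motion": "-1 -1.2 -7.4 0 0; -1 -1.2 -7.4 0 0; -1 -1.2 -7.4 4 0; -1 -1.2 -7.4 8 0; -1 -1.2 -7.4 8 0"
}}

```text
clock: 13.6
eef_pos: [0.3367, 0.0223, 0.0952]
tool_rot: [0.003, 1.0, -0.0, -0.005]
ft_force: [0.0, -0.1, 0.1]
grip_width: 0.0853
grasp_force: 0.0
```

```bash
python3 -c "
from h import *
goto(.3456,.0184,-.021,0)"
```

```text
t 13.6 shift [-1.02 -0.37 11.61] twist -0.006 tcp [0.3367 0.0223 0.0952] F [ 0.  -0.1  0.1] w 0.0853195013949124
```

Request:
{"name": "send_rows", "arguments": {
  "motion": "-1 -0.6 -0.37 4 -0.006; -1 -0.6 -0.37 7 -0.006; -1 -0.6 -0.37 9 -0.006; -1 -0.6 -0.37 10 -0.006; -1 -0.6 -0.37 10 -0.006"
}}

```text
clock: 14.1
eef_pos: [0.3481, 0.02, -0.0008]
tool_rot: [-0.001, 1.0, -0.0, -0.001]
ft_force: [-0.3, -0.3, -0.2]
grip_width: 0.0854
grasp_force: 0.0
```

```bash
python3 -c "
from h import *
goto(.3456,.0184,-.021,0)"
```

```text
t 14.1 shift [ 0.25 -0.16  2.02] twist 0.002 tcp [ 0.3481  0.02   -0.0008] F [-0.3 -0.3 -0.2] w 0.08536113540793093
```

Request:
{"name": "send_rows", "arguments": {
  "motion": "-1 0.15 -0.16 1 0.002; -1 0.15 -0.16 2 0.002; -1 0.15 -0.16 2 0.002; -1 0.15 -0.16 2 0.002"
}}

```text
clock: 14.5
eef_pos: [0.3482, 0.0187, -0.0198]
tool_rot: [-0.0, 1.0, 0.0, 0.001]
ft_force: [0.4, -0.3, 1.2]
grip_width: 0.0857
grasp_force: 0.0
```

Request:
{"name": "send_rows", "arguments": {
  "motion": "1 0 0 0 0; 1 0 0 0 0; 1 0 0 0 0; 1 0 0 0 0; 1 0 0 0 0"
}}

```text
clock: 15.0
eef_pos: [0.348, 0.0185, -0.0201]
tool_rot: [-0.001, 1.0, -0.0, 0.001]
ft_force: [-2.4, -0.5, 8.8]
grip_width: 0.0555
grasp_force: 63.3
```

Request:
{"name": "send_rows", "arguments": {
  "motion": "1 0 0 0 0; 1 0 0 0 0"
}}

```text
clock: 15.2
eef_pos: [0.348, 0.0185, -0.0201]
tool_rot: [-0.001, 1.0, -0.0, 0.001]
ft_force: [-1.5, -1.3, 8.1]
grip_width: 0.0553
grasp_force: 63.3
```

Request:
{"name": "send_rows", "arguments": {
  "motion": "1 0 0 -4 0; 1 0 0 -8 0; 1 0 0 -13 0; 1 0 0 -15 0; 1 0 0 -15 0"
}}

```text
clock: 15.7
eef_pos: [0.3496, 0.019, 0.1317]
tool_rot: [-0.001, 1.0, 0.0, 0.003]
ft_force: [-0.1, -0.0, -3.4]
grip_width: 0.0551
grasp_force: 67.6
```

```bash
python3 -c "
from h import *
goto(.5713,.2758,.12,-.2035)"
```

```text
t 15.7 shift [-22.19  25.65   1.33] twist 0.205 tcp [0.3496 0.019  0.1317] F [-0.1 -0.  -3.4] w 0.0551488545991616
```

Request:
{"name": "send_rows", "arguments": {
  "motion": "1 -22.2 25.6 1 0.205; 1 -22.2 25.6 1 0.205; 1 -22.2 25.6 1 0.205; 1 -22.2 25.6 1 0.205; 1 -22.2 25.6 1 0.205"
}}

```text
clock: 16.2
eef_pos: [0.5066, 0.2049, 0.1184]
tool_rot: [0.102, 0.995, -0.001, -0.002]
ft_force: [0.4, 0.9, -3.4]
grip_width: 0.0555
grasp_force: 67.3
```

```bash
python3 -c "
from h import *
goto(.5713,.2758,.10,-.2035)"
```

```text
t 16.2 shift [-4.91  8.26  1.79] twist 0.0 tcp [0.5066 0.2049 0.1184] F [ 0.4  0.9 -3.4] w 0.0554620211693128
```

Request:
{"name": "send_rows", "arguments": {
  "motion": "1 -4.9 8.2 0 0; 1 -4.9 8.2 0 0; 1 -4.9 8.2 0 0; 1 -4.9 8.2 2 0; 1 -4.9 8.2 2 0"
}}

```text
clock: 16.7
eef_pos: [0.568, 0.2726, 0.0951]
tool_rot: [0.101, 0.995, -0.003, -0.005]
ft_force: [-1.1, -0.8, -4.6]
grip_width: 0.0556
grasp_force: 67.1
```

Request:
{"name": "send_rows", "arguments": {
  "motion": "1 0 0 0 0; 1 0 0 0 0; 1 0 0 0 0"
}}

```text
clock: 17.0
eef_pos: [0.5724, 0.2742, 0.1028]
tool_rot: [0.102, 0.995, 0.0, 0.001]
ft_force: [0.4, 0.2, -3.9]
grip_width: 0.0553
grasp_force: 67.1
```

```bash
python3 -c "
from h import *
goto(.5713,.2758,.03,-.2035)
from workcell import boxes_of
for c in('side','top'):
  im=vision.camera(c);cv2.imwrite(f'pics/{c}8.png',im[:,:,::-1])
  x0,y0=(210,130) if c=='side' else (170,190)
  hsv=cv2.cvtColor(im,cv2.COLOR_RGB2HSV)
  print(c,[(np.round(d['rect']),round(d['conf'],2)) for d in boxes_of(c,'psu')])
"
```

```text
t 17.0 shift [0.15 0.13 7.28] twist -0.001 tcp [0.5724 0.2742 0.1028] F [ 0.4  0.2 -3.9] w 0.05532728133631016
side [(array([261., 362.,  86.,  73.]), 0.91), (array([291., 460., 112.,  40.]), 0.75), (array([247., 160.,  64.,  31.]), 0.69)]
top [(array([383., 315.,  53.,  31.]), 0.86), (array([196., 225.,  29.,  59.]), 0.61)]
```

```bash
python3 - <<'E'
from fitm import *
from scipy.optimize import minimize
X=[.570,.2753,.123,-.2035]
for c,roi in(('side',(195,120,300,195)),('top',(165,180,230,270))):
    x0,y0,x1,y1=roi
    im=cv2.imread(f'pics/{c}8.png')[y0:y1,x0:x1].astype(float)
    S=np.clip((im[...,2]-85)/70,0,1)
    ys,xs=np.nonzero(S>.5);rd=render(c,X,roi);yy,xx=np.nonzero(rd>.5)
    print(c,'pred',xx.min()+x0,xx.max()+x0,yy.min()+y0,yy.max()+y0,'seen',xs.min()+x0,xs.max()+x0,ys.min()+y0,ys.max()+y0)
    # ascii overlay every 2px: #=both, p=pred only, s=seen only
    k=2
    for j in range(0,y1-y0,k*(2 if c=='top' else 1)):
        print(''.join(' p s#'[0] if not(a or b) else('#' if a and b else('p' if a else 's')) for a,b in zip(rd[j,::k]>.5,S[j,::k]>.5)))
E
```

```text
side pred 213 277 143 171 seen 195 276 120 194
sssssssss                   s                        
ssss                         ss                      
                               ss                    
                         s   sssss                   
                          s  sssssss                 
                  s       ss ssssssss                
                  s           sss                    
                 ss                                  
                  s                                  
                                                     
                                                     
                                                     
                     s    pppp####                   
                    ####pp##pp#####                  
             s##########pppppp#####p                 
             ###########pppppp######                 
             ###########ppppp#######                 
             p###########pppp##p#### s               
             p##########ppppp#pp#####s#              
             pp###p##pp##pp
[... 1126 characters left out ...]
                    
    sss                          
       s      #                  
             #s s#######         
          pppp######  #          
s     ss  ppppp######p#          
ss  sss  ppppppp####ppp  ss      
sss      ppppppp####pp   ss      
sss     ppppppppppp##p           
ssss    ppp##pppppppp            
ssssss pp#########ppp            
ssssssspp#########pp             
ssssss#ppp#######ppp             
ssssss##ppp######pp              
sssssssss ppp###ppp              
sssssssss#pp s##                s
sssssssss##ppp#p                s
sssssssssss     ssss            s
ssssssssssss                    s
sssssssssssss                  ss
ssssssssssssss                  s
```

```bash
python3 - <<'E'
import fitm; from fitm import *
c,roi=('side',(208,138,290,180));x0,y0,x1,y1=roi
im=cv2.imread('pics/side8.png')[y0:y1,x0:x1].astype(float)
S=cv2.GaussianBlur(np.clip((im[...,2]-85)/70,0,1),(0,0),.5)
P0=[p.copy() for p in fitm.parts]
def cost(p):
    q=R.from_euler('y',p[2]); 
    fitm.parts[:]=[q.apply(b) for b in P0]
    r=cv2.GaussianBlur(render(c,[.570,.2753,.123,-.2035],roi),(0,0),.8)
    M=np.float32([[1,0,p[0]],[0,1,p[1]]]);r=cv2.warpAffine(r,M,(r.shape[1],r.shape[0]))
    return np.mean(np.minimum((r-S)**2,.5))
s=minimize(cost,[0,0,0],method='Nelder-Mead',options=dict(initial_simplex=[[0,0,0],[2,0,0],[0,2,0],[0,0,.05]]))
print('px shift, pitch',s.x.round(3),s.fun,cost([0,0,0]))
s=minimize(lambda p:cost([p[0],p[1],0]),[0,0],method='Nelder-Mead',options=dict(initial_simplex=[[0,0],[2,0],[0,2]]));print(s.x.round(2),s.fun)
# reference: px per mm
for d in([.01,0,0],[0,.01,0],[0,0,.01]):print(d,(proj(c,np.array([.57,.275,.123])+d)-proj(c,[.57,.275,.123])).round(2))
E
```

```text
px shift, pitch [-0.478 -0.136  0.003] 0.05061253591850438 0.05177184913309058
[-0.46 -0.14] 0.05067119141977055
[0.01, 0, 0] [[ 3.41 -0.89]]
[0, 0.01, 0] [[-1.73 -1.22]]
[0, 0, 0.01] [[-0.36 -3.57]]
```

The unit is level and matches the predicted silhouette to within 0.5 px. I'll lower it to just above the pins.

Request:
{"name": "send_rows", "arguments": {
  "motion": "1 0.12 0.13 3 0; 1 0.12 0.13 6 0; 1 0.12 0.13 8 0; 1 0.12 0.13 8 0; 1 0.12 0.13 8 0"
}}

```text
clock: 17.7
eef_pos: [0.5713, 0.2759, 0.0222]
tool_rot: [0.102, 0.995, -0.0, -0.0]
ft_force: [0.5, -0.3, -3.3]
grip_width: 0.0548
grasp_force: 67.1
```

```bash
python3 -c "
from h import *
goto(.5713,.2758,.005,-.2035)"
```

```text
t 17.7 shift [-0.   -0.01  1.72] twist -0.0 tcp [0.5713 0.2759 0.0222] F [ 0.5 -0.3 -3.3] w 0.0547804911427953
```

Request:
{"name": "send_rows", "arguments": {
  "motion": "1 0 0 0.5 0; 1 0 0 1 0; 1 0 0 1.3 0; 1 0 0 1.6 0; 1 0 0 1.6 0"
}}

```text
clock: 18.2
eef_pos: [0.5708, 0.2757, 0.0053]
tool_rot: [0.102, 0.995, -0.0, -0.0]
ft_force: [0.7, 0.2, -4.1]
grip_width: 0.0555
grasp_force: 67.2
```

Request:
{"name": "send_rows", "arguments": {
  "motion": "1 0 0 0.2 0; 1 0 0 0.4 0; 1 0 0 0.4 0"
}}

```text
clock: 18.5
eef_pos: [0.571, 0.2758, 0.0015]
tool_rot: [0.102, 0.995, -0.0, -0.0]
ft_force: [0.5, 0.1, -3.7]
grip_width: 0.0554
grasp_force: 67.2
```

Request:
{"name": "send_rows", "arguments": {
  "motion": "1 0 0 0.2 0; 1 0 0 0.4 0; 1 0 0 0.4 0"
}}

```text
clock: 18.8
eef_pos: [0.5709, 0.2758, -0.0026]
tool_rot: [0.102, 0.995, -0.0, -0.0]
ft_force: [0.8, 0.6, -3.7]
grip_width: 0.0548
grasp_force: 67.2
```

Request:
{"name": "send_rows", "arguments": {
  "motion": "1 0 0 0.2 0; 1 0 0 0.2 0"
}}

```text
clock: 19.0
eef_pos: [0.571, 0.2758, -0.0045]
tool_rot: [0.102, 0.995, -0.0, -0.0]
ft_force: [0.1, 0.3, -3.4]
grip_width: 0.0552
grasp_force: 67.2
```

Request:
{"name": "send_rows", "arguments": {
  "motion": "1 0 0 0.15 0; 1 0 0 0.15 0"
}}

```text
clock: 19.2
eef_pos: [0.5713, 0.2759, -0.005]
tool_rot: [0.102, 0.995, 0.0, 0.0]
ft_force: [-1.0, -0.3, 0.9]
grip_width: 0.0553
grasp_force: 67.8
```

Contact comes exactly at the predicted seat height. I'll press lightly, then release.

Request:
{"name": "send_rows", "arguments": {
  "motion": "1 0 0 0.12 0; 1 0 0 0.12 0"
}}

```text
clock: 19.4
eef_pos: [0.5713, 0.2759, -0.005]
tool_rot: [0.102, 0.995, 0.0, 0.0]
ft_force: [-4.2, -2.0, 6.7]
grip_width: 0.0551
grasp_force: 68.8
```

Request:
{"name": "send_rows", "arguments": {
  "motion": "0.2 0 0 -0.1 0; -1 0 0 -0.1 0; -1 0 0 -0.1 0; -1 0 0 -0.1 0; -1 0 0 -0.1 0"
}}

```text
clock: 19.9
eef_pos: [0.5715, 0.276, -0.006]
tool_rot: [0.102, 0.995, 0.0, 0.0]
ft_force: [0.8, 1.2, -0.4]
grip_width: 0.0852
grasp_force: 0.0
```

Request:
{"name": "send_rows", "arguments": {
  "motion": "-1 0 0 -1 0; -1 0 0 -4 0; -1 0 0 -9 0; -1 0 0 -14 0; -1 0 0 -18 0"
}}

```text
clock: 20.4
eef_pos: [0.5719, 0.2762, 0.1783]
tool_rot: [0.102, 0.995, 0.001, 0.002]
ft_force: [0.8, 1.5, 0.4]
grip_width: 0.0855
grasp_force: 0.0
```

Request:
{"name": "send_rows", "arguments": {
  "motion": "-1 25 4 0 0; -1 25 4 0 0; -1 25 4 0 0; -1 25 4 0 0; -1 25 4 0 0"
}}

```text
clock: 20.9
eef_pos: [0.3358, 0.365, 0.1751]
tool_rot: [0.102, 0.995, 0.001, 0.0]
ft_force: [-0.2, 0.8, 0.8]
grip_width: 0.0852
grasp_force: 0.0
```

```bash
python3 - <<'E'
import fitm; from fitm import *
for c in('side','top'):cv2.imwrite(f'pics/{c}9.png',vision.camera(c)[:,:,::-1])
goto(.3,.3,.2,0)
for c,roi in(('side',(205,165,295,240)),('top',(175,190,230,275))):
    x0,y0,x1,y1=roi
    im=cv2.imread(f'pics/{c}9.png')[y0:y1,x0:x1].astype(float);S=cv2.GaussianBlur(np.clip((im[...,2]-85)/70,0,1),(0,0),.5)
    X=[.569,.2775,.015,-.2035] if c=='top' else [.5667,.2752,.015,-.2053]
    def cost(p):
        r=cv2.GaussianBlur(render(c,[X[0]+p[0]/100,X[1]+p[1]/100,X[2],X[3]+p[2]/10],roi),(0,0),.8);return np.mean(np.minimum((r-S)**2,.5))
    s=minimize(cost,[0,0,0],method='Nelder-Mead',options=dict(initial_simplex=[[0,0,0],[.4,0,0],[0,.4,0],[0,0,.4]]));print(c,'cm off',s.x.round(3),s.fun,cost([0,0,0]))
    rd=render(c,X,roi)
    for j in range(0,y1-y0,2 if c=='side' else 3):print(''.join(' ' if not(a or b) else('#' if a and b else('p' if a else 's')) for a,b in zip(rd[j,::2]>.5,S[j,::2]>.5)))
E
```

```text
t 21.0 shift [ 1.89 -7.1  -2.48] twist -0.196 tcp [0.3323 0.366  0.1752] F [-0.5 -0.4  0.2] w 0.08497970844587044
side cm off [ 0.169  0.243 -0.011] 0.021975747952146775 0.023601114597543656
                                             
                                             
                                             
                                             
                                             
                                             
                                             
                                             
                        s#####               
                   ###########               
             s#################              
          ######################             
          ######################             
          #################p######s          
          p#############p##p####ss#          
          p#######p##p##p##p########         
          pp###p##p##p###########ss##        
           p###pp#p##################        
         s#########################          
      #####################ppp   s 
[... 996 characters left out ...]
    
                            
                            
                            
              #####s        
             #sss######     
           #########ss#     
          ############p     
          ##########pp      
          ##########pp      
         ##########pp       
         ##########pp       
         ##########pp       
        ##########pp        
        ##########pp        
       ###########pp        
       ##########pp         
       ##########pp         
         p#######pp        s
          ######pp         s
          ##ss##           s
         #######           s
                          ss
                          ss
                           s
```

The unit sits at the seat height, within 2 mm of the pins and square, and pin highlights show in the lug holes. Handing in.

```bash
python3 -c "
from workcell import workorder
print(workorder.job_done())"
```

```text
the job is handed in; nothing more can be done
None
```

I mounted the power supply unit on the three pins, let go with the arm clear, and handed the job in at about 21 s. The last camera fit put it within 2–3 mm of the seat, and it met the stand-offs at the expected height; the hand-in returned no verdict.

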